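Pin the hold-down bar of a gluing jig

TASK

Swing the hold-down bar of the sloping gluing jig up across the blue wing panel until its eye is fully home in the steel fork, then take the red-knobbed pin out of the wooden rack and push it down through fork and eye until its head seats on the fork, and let go. Leave the grey-knobbed short pin in the rack, and do not knock about the tape roll, the orange paint bottle or the glue bottle that stand close to the left of the jig.

Things in the scene. Friction and masses are not known exactly. Their poses are not given: they have to be found in the camera images.
- jig_board: Light wooden board of the gluing jig, 170 x 240 mm, 10 mm thick, fixed (the jig may stand anywhere and turned, but does not move when pushed). It slopes 30 degrees, its low edge towards the robot. Origin: centre of its upper face. Own x axis points up the slope, y along the board (to the left seen from the robot), z square out of the board (30 degrees from vertical, leaning back to the robot). A blue wing panel lies on its middle. All jig parts are described in this frame.
- fork_mouth (a point): Centre of the hole's mouth on the top face of the steel fork, at (0, -90, 38) mm of the board; axes as those of the board. The fork is two 32 x 32 x 8 mm cheeks (12-20 and 30-38 mm above the board) joined by a web on their up-slope side and open to the low side; a 12 mm hole with a chamfered mouth runs through both cheeks along board z, with 12 mm of free space below the lower cheek. The pin's shaft goes in along minus board z.
- bar_pivot (a point): Pivot of the hold-down bar, on its top face, at (0, 90, 29) mm of the board; the bar swings about board z here.
- hold_bar (a joint): Swing of the aluminium hold-down bar in rad: 0 = home, the bar straight along the board with its eye in the fork on a stop and its hole in line with the fork's holes; grows as the bar swings down the slope towards the robot (limit 0.95). A light friction holds it where it is left (under 1 N at the knob).
- bar_knob (a point): Point in the middle of the black knob on the hold-down bar, 115 mm from the pivot. Round upright knob, 15 mm diameter, axis along board z, 23 mm above the bar's top face (29 mm above the board); the knob reaches from 7 to 36 mm above the bar's face, on a steel collar 20 mm wide and 3 mm high. Grip it, tool square to the board, or push it.
- bar_eye (a point): Centre of the hole in the bar's eye (lug), on its top face, 180 mm from the pivot, 65 mm beyond the knob. Eye 28 mm across, 8 mm thick, hole 12.6 mm.
- red_pin: Headed steel pin with a red knob, about 50 g, standing head up in one of the rack's two holes (which one varies). Origin: tip of the shaft; z axis from tip to knob. Shaft 10 mm diameter, 36 mm long with a 6 mm tapered tip; then a round head 26 mm wide and 4 mm thick; then the red knob, 16 mm diameter, 38 mm long: 78 mm in all. Draw it out of the rack at least 40 mm straight up.
- red_pin_head (a point): Centre of the underside of the red pin's head, 36 mm from the tip; this face seats on the top face of the fork. Axes as those of the pin.
- red_pin_grip (a point): Point on the red pin's axis in the middle of its knob, 62 mm from the tip: grip here, tool in line with the pin.
- short_pin: Spare pin, same head and knob size but grey, with an 18 mm shaft, too short for the job; stands in the other hole. Origin: tip of its shaft, z up.
- pin_rack: Brown wooden rack block, fixed, 50 x 140 x 45 mm, with two 11.5 mm holes in its top, 80 mm apart along its own y axis, in which the pins stand on their heads' undersides. Origin: centre of its underside, z up. A low tool tray stands just beyond it.
- tape_roll: Bystander: the roll of blue tape nearest the jig (another lies far behind), 55 mm wide, 18 mm high, lying left of the jig. Origin: centre of its underside.
- orange_bottle: Bystander: small orange paint bottle with white cap, 25 mm diameter, 79 mm high, left of the jig. Origin: centre of its underside.
- glue_bottle: Bystander: the white-and-green glue bottle nearest the jig (another stands far behind), with a tall cap, 30 mm diameter, 127 mm high, left of the jig. Origin: centre of its underside.
There are look-alikes about, which are no part of the job. What is shaped like the red_pin but turquoise is not meant.

How it is judged:
By the outcome, as a careful person would: the job done as asked, in the order asked, and still so for the second after the job is handed in, with the robot touching nothing.
It also fails if it takes over 53 s, if anything falls off the work surface, if the arm or the gripper's body presses on something with over 40 N, if the wrist force passes 120 N, or if a joint passes its speed limit or range.

ROBOT

A 6-joint arm with a two-finger parallel gripper is mounted at the origin on a cart in front of the work surface, level with it; the furniture and walls round the work are solid. World frame = base frame: x ahead of the robot, y to its left, z up, the work surface at z = 0. Lengths are in m, angles in rad, forces in N, time in s.
With the tool pointing down it reaches from about 0.275 to 0.825 m from the base axis. Payload 4.9 kg.
Tool frame: the origin (TCP) lies where the fingers leave the gripper's body, on its centre line; the fingertips stand 73 mm ahead of it and the grasp point (between the pads) lies 54 mm ahead of it; z points along the fingers, y is the line along which they close (so a half turn about z gives the same grasp; the last joint's range is limited). The gripper opens to 85 mm and grips with 20 to 120 N. Pads are 22 mm wide; open, the fingers measure 114 mm over their backs; the gripper's body (76 mm by 85 mm) begins 54 mm behind the grasp point. The pads swing forward as they close: fully open they stand 13 mm farther back than shut.
Start: joints at [1.139, 0.326, -0.193, 1.052, 0, 1.437], TCP at [0.161, 0.526, 0.304] pointing down, gripper open.
Joint ranges: [-2.65, 2.65], [-0.97, 1.79], [-1.3, 1.35], [-1.93, 2.1], [-1.47, 1.37], [-3.14, 3.14]. Speed limits (rad/s): [2.57, 2.57, 3.14, 3.14, 3.14, 3.14].

INTERFACE

Orientations are given as a unit quaternion [x, y, z, w].
In Python, from station import sensors, viewer, job gives the robot as it stands.
- The arm moves only by the shell command python3 -m pendant 'ROWS'. ROWS is text: rows parted by semicolons, each of 5 numbers parted by spaces: the shift along the tool's x, y, z in units of 40 mm (1.0 is 40 mm), then the turn about the tool's z in degrees, then the opening, from 0 (shut) to 1 (fully open). A call has 1 to 12 rows; each row is the pose to reach, as a shift and turn from the pose commanded when the call began, along the tool's axes at that moment; what a row does not reach only later rows make up. A row lasts 1/8 s, in which the tool goes at most 62.5 mm and 10.7 degrees, less where a joint would pass 70% of its speed; a pose out of reach is approached as far as the arm can. A call with a gripper value outside its range is refused whole. The fingers move at their own pace and stop on an object; the grip force is fixed at half the most. Time passes only in rows, so rows that repeat a pose let the fingers close. It gives the time, the measured TCP pose, the force, the opening and the grip force at its end, in the units of the state.
- sensors.observe(): the state, without advancing time (a new reading comes with each control period).
- viewer.read_camera(name): name is "scene" or "top" or "wrist"; returns the picture (480x640x3 uint8, red, green, blue); there is no depth.
- viewer.get_calibration(name): a dict with "camera_matrix" (3x3 intrinsics, pixels), "R" (3x3) and "t" (3): a world point X has camera coordinates R X + t; the wrist camera has in their place "T_tool_cam" (4x4, takes a point from camera to tool coordinates, whose origin is the TCP and whose axes are the flange's). Camera axes: x right, y down, z forward; pixel columns grow to the right and rows downward; lengths in m; the calibration is good to about 2 mm. The wrist camera is an equidistant fisheye: a pixel r from the principal point sees the ray r / f radians off the axis. A picture is of the moment at which its call begins: read the wrist's pose just before it. get_calibration takes no time and is no camera call.
- job.job_done(): hands the job in; it is judged then, once.
The state is a dict: "clock": time; "joint_pos": joint angles; "qd": joint speeds; "joint_efforts": joint torques, N m; "ee_pos": TCP position; "eef_rot": TCP orientation; "contact_force": force on the tool from outside, world axes, zero at the start; "wrist_torque": the same for the moment, N m; "gripper_width": finger opening in m; "gripper_force": force on a finger pad.
Only numpy, scipy, OpenCV 4.12 (cv2) and the standard library are available. Lean on these libraries where they do the work, as an engineer would, in place of code of your own. Each camera call takes 0.05 s, during which the arm holds its last target. There are 200 camera calls.

## Working session

There is one attempt and no reset: what is moved stays moved. The work goes in short steps, Python scripts to look and compute and a shell command to move; the robot and the scene stay as the last step left them, time stands still between calls to the robot, and variables do not carry over. Pictures are saved under pics/ and viewed, at most 10 in all, crops included, and the job is handed in when it is done.

```bash
mkdir -p pics; ls; python3 - <<'E'
from station import sensors, viewer
import cv2,json,numpy as np
s=sensors.observe();print(s)
for n in("scene","top","wrist"):
    im=viewer.read_camera(n);cv2.imwrite(f"pics/{n}0.png",im[:,:,::-1]);print(n,viewer.get_calibration(n))
E
```

```text
pics
{'clock': 0.0, 'joint_pos': array([ 1.13878784e+00,  3.26964223e-01, -1.93595856e-01,  1.05197305e+00,
       -4.22152173e-06,  1.43657783e+00]), 'qd': array([ 0.00197454,  0.00105021, -0.00047427, -0.00088345,  0.00025643,
        0.00019368]), 'joint_efforts': array([ 1.08444889e-03, -4.43396044e+01,  2.62440008e+01,  1.52837805e-02,
        1.20116806e-04, -5.22973238e-06]), 'ee_pos': array([0.16118256, 0.52537739, 0.30308609]), 'eef_rot': array([ 1.48345387e-01,  9.88935231e-01, -8.34418712e-04, -2.40557738e-04]), 'contact_force': array([-1.08934753,  0.2395217 ,  0.239331  ]), 'wrist_torque': array([ 0.00337209,  0.01405298, -0.03040937]), 'gripper_force': 0.0, 'gripper_width': 0.08543943998520157}
scene {'camera_matrix': array([[479.13906474,   0.        , 319.72534028],
       [  0.        , 479.13906474, 245.01926989],
       [  0.        ,   0.        ,   1.        ]]), 'R': array([[ 0.85705585, -0.51500511, -0.01499991],
       [-0.38113221, -0.61414088, -0.69106383],
       [ 0.34668935,  0.59799725, -0.72263807]]), 't': array([-0.33682724,  0.31398432,  0.88083452])}
[... 213 characters left out ...]
25,  0.02346494],
       [-0.9896401 , -0.0071763 , -0.14339101],
       [ 0.14351886, -0.02266986, -0.9893879 ]]), 't': array([0.10032974, 0.46179814, 1.0931563 ])}
wrist {'camera_matrix': array([[371.64829954,   0.        , 320.09359226],
       [  0.        , 371.64829954, 233.54416411],
       [  0.        ,   0.        ,   1.        ]]), 'T_tool_cam': array([[-7.65448125e-04, -9.61872790e-01, -2.73496162e-01,
         6.94737945e-02],
       [ 9.99999703e-01, -7.12515376e-04, -2.92869722e-04,
         5.54360841e-04],
       [ 8.68331954e-05, -2.73496305e-01,  9.61873050e-01,
        -6.96219661e-02],
       [ 0.00000000e+00,  0.00000000e+00,  0.00000000e+00,
         1.00000000e+00]])}
```

View pics/scene0.png

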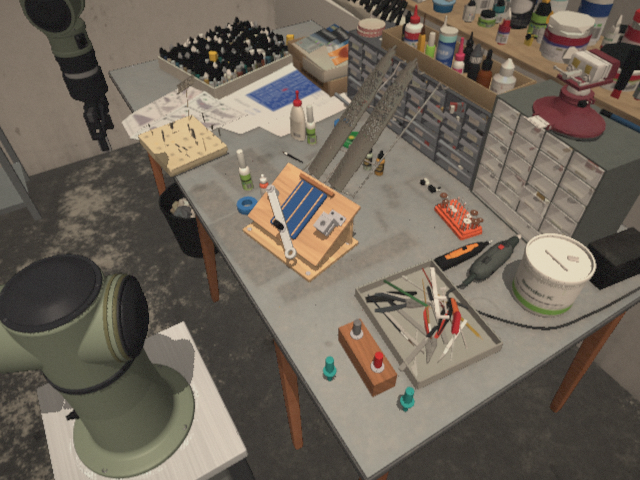

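View pics/top0.png

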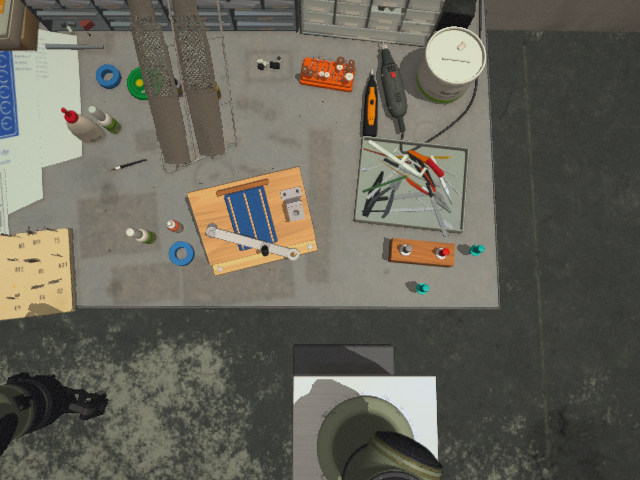

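```bash
python3 - <<'E'
import cv2,numpy as np
a=cv2.imread('pics/top0.png')[155:285,165:325];b=cv2.imread('pics/scene0.png')[155:285,230:370]
c=cv2.imread('pics/top0.png')[225:305,380:500];d=cv2.imread('pics/scene0.png')[310:420,310:430]
f=lambda i,s:cv2.resize(i,s,interpolation=cv2.INTER_CUBIC)
A=f(a,(400,325));B=f(b,(400,371))[:325];C=f(c,(400,267));D=f(d,(291,267))
o=np.zeros((592,800,3),np.uint8);o[:325,:400]=A;o[:325,400:]=B;o[325:,:400]=C;o[325:,400:691]=D
cv2.imwrite('pics/crop1.png',o)
E
```

```text
(no output)
```

View pics/crop1.png

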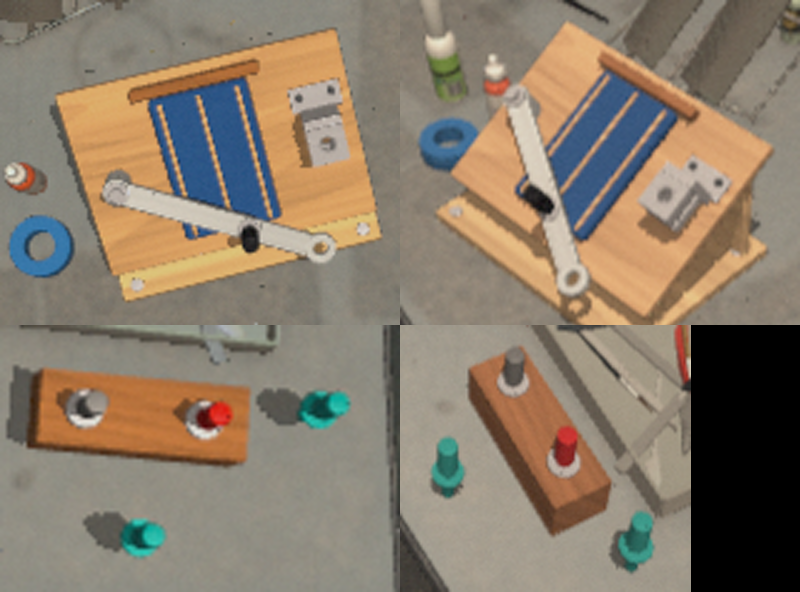

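```bash
cat > h.py <<'E'
import numpy as np,cv2
from scipy.spatial.transform import Rotation as Ro
from scipy.optimize import least_squares
from station import sensors,viewer
cal={n:viewer.get_calibration(n) for n in("scene","top","wrist")}
def proj(n,X):
    c=cal[n];p=c['R']@X+c['t'];p=c['camera_matrix']@p;return p[:2]/p[2]
def tool():
    s=sensors.observe();return s,Ro.from_quat(s['eef_rot']).as_matrix(),s['ee_pos']
def wproj(R,p,X):
    c=cal['wrist'];T=c['T_tool_cam'];x=T[:3,:3].T@(R.T@(X-p)-T[:3,3]);K=c['camera_matrix']
    r=np.hypot(x[0],x[1]);th=np.arctan2(r,x[2]);return K[:2,2]+K[0,0]*th*x[:2]/r
def Rb(yaw):return Ro.from_euler('ZY',[yaw,-np.pi/6]).as_matrix()
def bar(q,d,h):return np.array([-np.sin(q)*d,.09-np.cos(q)*d,h])
E
cat > fit.py <<'E'
from h import *
t=lambda u,v:np.array([165+.4*u,155+.4*v]); s=lambda u,v:np.array([230+.35*(u-400),155+.35*v])
P=[('top',t(335,28),(.085,-.12,0)),('top',t(57,93),(.085,.12,0)),('top',t(327,144),(0,-.09,.038)),('top',t(116,189),(0,.09,.029)),
('scene',s(773,150),(.085,-.12,0)),('scene',s(568,22),(.085,.12,0)),('scene',s(452,175),(-.085,.12,0)),('scene',s(650,318),(-.085,-.12,0)),('scene',s(664,194),(0,-.09,.038)),('scene',s(517,97),(0,.09,.029)),
('top',t(321,247),180),('scene',s(572,279),180)]
def f(v):
    r=[]
    for n,px,X in P:
        X=bar(v[4],.18,.029) if X==180 else np.array(X)
        r+=list(proj(n,v[:3]+Rb(v[3])@X)-px)
    return r
o=least_squares(f,[.5,.15,.07,.2,.5],loss='soft_l1');print(o.x.round(4));print(np.round(f(o.x),1).reshape(-1,2).tolist())
v=o.x;R=Rb(v[3])
print('fork',v[:3]+R@[0,-.09,.038],'knob',v[:3]+R@bar(v[4],.115,.052),'bz',R[:,2],'eye',v[:3]+R@bar(v[4],.18,.029))
g=lambda u,w:np.array([380+.3*u,225+.3*(w-325)]);k=110/267
h=lambda u,w:np.array([310+(u-400)*k,310+(w-325)*k])
def fr(v):  # rack corners top + pins
    R=Ro.from_euler('z',v[2]).as_matrix();r=[]
    for n,px,X in [('top',g(43,371),(.025,.07,.045)),('top',g(249,387),(.025,-.07,.045)),('top',g(243,462),(-.025,-.07,.045)),('top',g(218,413),(0,-.04,.087)),('top',g(92,401),(0,.04,.087)),
      ('scene',h(566,432),(0,-.04,.087)),('scene',h(514,353),(0,.04,.087)),('scene',h(470,368),(-.025,.07,.045)),('scene',h(552,501),(-.025,-.07,.045)),('scene',h(608,485),(.025,-.07,.045))]:
        r+=list(proj(n,np.array([v[0],v[1],0])+R@X)-px)
    return r
o=least_squares(fr,[.35,-.2,0],loss='soft_l1');print(o.x,np.round(fr(o.x),1).reshape(-1,2).tolist())
print('red',o.x[:2]+Ro.from_euler('z',o.x[2]).as_matrix()[:2,:2]@[0,-.04])
_,R,p=tool();print(R.round(3))
E
python3 fit.py
```

```text
[0.492  0.244  0.0816 0.2476 0.5524]
[[0.2, 0.2], [-1.0, 0.5], [0.0, 0.0], [0.2, 0.7], [0.8, -1.0], [0.7, -0.4], [-0.1, -0.3], [-1.4, 0.2], [0.9, 0.7], [0.6, 0.3], [-0.7, 0.3], [0.7, 0.1]]
fork [0.49559893 0.15212261 0.11446578] knob [0.41802308 0.21720035 0.09641726] bz [-0.48475171 -0.12253887  0.8660254 ] eye [0.414095   0.15913503 0.05944444]
[ 0.42156424 -0.12764843 -0.09885574] [[-1.1, -0.9], [-0.6, 0.9], [-0.2, 0.6], [-0.2, 0.7], [0.5, 0.4], [0.2, 0.7], [0.4, -0.1], [-0.6, -0.8], [0.7, 2.9], [1.3, -1.5]]
red [ 0.41761645 -0.16745314]
[[-0.956  0.293 -0.001]
 [ 0.293  0.956 -0.001]
 [ 0.    -0.001 -1.   ]]
```

```bash
cat >> h.py <<'E'
J=np.array([.492,.244,.0816]);YAW=.2476;JR=Rb(YAW);BH=np.array([np.cos(YAW),np.sin(YAW),0])
def rows(*tg):
    s,R,p=tool();print('tcp',p.round(4),'y-yaw',np.degrees(np.arctan2(R[1,1],R[0,1])).round(1),'tilt',np.degrees(np.arccos(-R[2,2])).round(2),'F',s['contact_force'].round(1),'w',s['gripper_width'].round(4),'t',s['clock'])
    for t in tg:print((R.T@(np.array(t)-p)/.04).round(2))
E
python3 - <<'E'
from h import *
k=J+JR@bar(.5524,.115,.052); a=k-.036*BH; a[2]=.088+.073
k0=J+JR@bar(0,.115,.052); b=k0-.0*BH
rows(a+[0,0,.12],a,a+(k0-k))
print(k,k0)
E
```

```text
Traceback (most recent call last):
  File "h.py", line 17, in rows
    s,R,p=tool();print('tcp',p.round(4),'y-yaw',np.degrees(np.arctan2(R[1,1],R[0,1])).round(1),'tilt',np.degrees(np.arccos(-R[2,2])).round(2),'F',s['contact_force'].round(1),'w',s['gripper_width'].round(4),'t',s['clock'])
                                                                                                                                                                                  ^^^^^^^^^^^^^^^^^^^^^^^^
AttributeError: 'float' object has no attribute 'round'
```

```bash
sed -i "s/s\['gripper_width'\].round(4)/round(s['gripper_width'],4)/" h.py
python3 - <<'E'
from h import *
k=J+JR@bar(.5524,.115,.052); a=k-.036*BH; a[2]=.088+.073
k0=J+JR@bar(0,.115,.052)
rows(a+[0,0,.12],a,a+(k0-k))
print(k,k0)
E
```

```text
tcp [0.1612 0.5255 0.3033] y-yaw 72.9 tilt 0.07 F [ 0.1 -0.7  0.1] w 0.0855 t 0.15
[-7.63 -5.95  0.56]
[-7.63 -5.95  3.56]
[-8.97 -5.64  2.81]
[0.41806216 0.21716533 0.09646124] [0.47291986 0.21339039 0.12663332]
```

```bash
python3 -m pendant '-7.63 -5.95 0.56 -31 0;-7.63 -5.95 0.56 -31 0;-7.63 -5.95 0.56 -31 0;-7.63 -5.95 0.56 -31 0;-7.63 -5.95 0.56 -31 0;-7.63 -5.95 0.56 -31 0;-7.63 -5.95 0.56 -31 0;-7.63 -5.95 0.56 -31 0;-7.63 -5.95 0.56 -31 0;-7.63 -5.95 0.56 -31 0'
python3 - <<'E'
from h import *
k=J+JR@bar(.5524,.115,.052); a=k-.036*BH; a[2]=.088+.073
k0=J+JR@bar(0,.115,.052)
rows(a,a+(k0-k))
s,R,p=tool();im=viewer.read_camera('wrist')
for q in (k,k0,J+JR@[0,-.09,.038],J+JR@[0,.09,.029],J+JR@bar(.5524,.18,.029)):
    print(wproj(R,p,q).round());cv2.circle(im,tuple(wproj(R,p,q).round().astype(int).tolist()),3,(0,255,0),1)
cv2.imwrite('pics/w1.png',im[:,:,::-1])
E
```

```text
clock: 1.4
ee_pos: [0.3827, 0.2095, 0.2815]
eef_rot: [-0.122, 0.993, 0.0, -0.0]
contact_force: [-0.6, 0.4, 0.6]
gripper_width: -0.0001
gripper_force: 0.0
tcp [0.3827 0.2095 0.2815] y-yaw 104.0 tilt 0.02 F [-0.6  0.4  0.6] w -0.0001 t 1.4
[-0.01 -0.03  3.01]
[-1.31 -0.46  2.26]
[318. 276.]
[294. 358.]
[213. 354.]
[439. 351.]
[251. 239.]
```

View pics/w1.png

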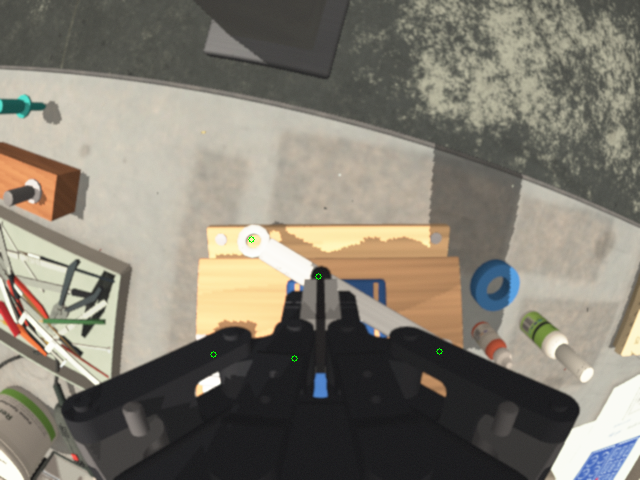

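```bash
python3 -m pendant '0 0 1.5 0 0;0 0 3 0 0;0 0 3 0 0;-0.3 0 3 0 0;-0.6 -0.15 2.83 0 0;-0.9 -0.27 2.65 0 0;-1.2 -0.37 2.48 0 0;-1.45 -0.43 2.34 0 0;-1.45 -0.43 2.34 0 0'
python3 - <<'E'
from h import *
rows()
E
```

```text
clock: 2.58
ee_pos: [0.4455, 0.2062, 0.1887]
eef_rot: [-0.121, 0.993, 0.0, 0.001]
contact_force: [0.4, 0.0, -0.3]
gripper_width: -0.0005
gripper_force: 0.0
tcp [0.4455 0.2062 0.1887] y-yaw 103.9 tilt 0.17 F [ 0.4  0.  -0.3] w -0.0005 t 2.575
```

```bash
python3 -m pendant '-0.05 0 -0.02 0 0;-0.1 0 -0.05 0 0;-0.1 0 -0.05 0 0'; python3 -m pendant '-0.05 0 -0.02 0 0;-0.05 0 -0.02 0 0'; python3 -m pendant '-0.03 0 0 0 0;-0.03 0 0 0 0'
python3 - <<'E'
from h import *
rows();im=viewer.read_camera('top');im2=viewer.read_camera('scene')
a=cv2.resize(im[155:285,165:325],(400,325),interpolation=2);b=cv2.resize(im2[155:271,230:373],(400,325),interpolation=2)
cv2.imwrite('pics/c2.png',np.hstack([a,b])[:,:,::-1])
E
```

```text
clock: 2.95
ee_pos: [0.4474, 0.207, 0.1897]
eef_rot: [-0.121, 0.993, -0.0, -0.0]
contact_force: [-0.3, 0.1, -0.3]
gripper_width: -0.0002
gripper_force: 0.2
clock: 3.2
ee_pos: [0.4494, 0.2074, 0.1907]
eef_rot: [-0.121, 0.993, -0.0, -0.0]
contact_force: [-1.4, -1.1, 0.6]
gripper_width: 0.0001
gripper_force: 0.7
clock: 3.45
ee_pos: [0.4504, 0.2077, 0.1906]
eef_rot: [-0.121, 0.993, -0.0, -0.0]
contact_force: [-3.6, -0.6, 1.3]
gripper_width: 0.0002
gripper_force: 1.5
tcp [0.4504 0.2077 0.1906] y-yaw 103.9 tilt 0.05 F [-3.6 -0.6  1.3] w 0.0002 t 3.45
```

View pics/c2.png

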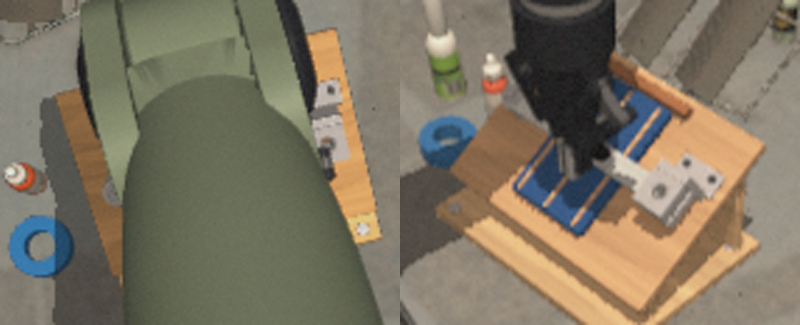

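The bar is in the fork, and the force is rising as at the stop. I'll press a little more to be sure.

```bash
python3 -m pendant '-0.04 0 0 0 0;-0.04 0 0 0 0;-0.04 0 0 0 0'; python3 -m pendant '-0.04 0 0 0 0;-0.04 0 0 0 0;-0.04 0 0 0 0'
```

```text
clock: 3.92
ee_pos: [0.4508, 0.2078, 0.1904]
eef_rot: [-0.121, 0.993, -0.0, -0.002]
contact_force: [-6.6, -2.0, 4.5]
gripper_width: 0.0002
gripper_force: 3.5
clock: 4.3
ee_pos: [0.451, 0.2079, 0.1901]
eef_rot: [-0.121, 0.993, -0.0, -0.003]
contact_force: [-9.9, -3.4, 6.5]
gripper_width: 0.0002
gripper_force: 5.2
```

```bash
python3 -m pendant '0.6 0 0 0 0;0.8 0 -1 0 0.5;0.8 0 -2.5 0 0.5;0.8 0 -2.5 0 0.5'
python3 - <<'E'
from h import *
rows([.4176,-.1675,.22],[.4176,-.1675,.134])
E
```

```text
clock: 4.8
ee_pos: [0.4261, 0.2019, 0.2955]
eef_rot: [-0.121, 0.993, 0.001, 0.005]
contact_force: [0.4, 0.1, -0.5]
gripper_width: 0.0429
gripper_force: 0.0
tcp [0.4261 0.2019 0.2955] y-yaw 103.9 tilt 0.64 F [ 0.4  0.1 -0.5] w 0.0429 t 4.8
[ 2.45 -8.91  1.85]
[ 2.48 -8.91  4.  ]
```

```bash
python3 -m pendant '2.4 -8.92 1.5 0 0.5;2.4 -8.92 1.5 0 0.5;2.4 -8.92 1.5 0 0.5;2.4 -8.92 1.5 0 0.5;2.4 -8.92 1.5 0 0.5;2.4 -8.92 1.5 0 0.5;2.4 -8.92 1.5 0 0.5;2.4 -8.92 1.5 0 0.5;2.4 -8.92 1.5 0 0.5'
python3 - <<'E'
from h import *
rows([.4176,-.1675,.22],[.4176,-.1675,.134])
s,R,p=tool();im=viewer.read_camera('wrist');t=viewer.read_camera('top')
for z in(.087,.049):
    q=np.array([.4176,-.1675,z]);u=wproj(R,p,q);print(u.round());cv2.circle(im,tuple(u.round().astype(int).tolist()),3,(0,255,0),1)
u=u.astype(int);a=im[max(0,u[1]-100):u[1]+100,max(0,u[0]-100):u[0]+100]
print(u,a.shape);a=cv2.resize(a,None,fx=2,fy=2)
b=cv2.resize(t[155:285,165:325],(400,325),interpolation=2)
o=np.zeros((max(len(a),325),a.shape[1]+400,3),np.uint8);o[:len(a),:a.shape[1]]=a;o[:325,a.shape[1]:]=b
cv2.imwrite('pics/c3.png',o[:,:,::-1])
E
```

```text
clock: 5.92
ee_pos: [0.4156, -0.1674, 0.2306]
eef_rot: [-0.122, 0.992, 0.0, 0.0]
contact_force: [-0.0, 0.6, -0.7]
gripper_width: 0.0425
gripper_force: 0.0
tcp [ 0.4156 -0.1674  0.2306] y-yaw 104.1 tilt 0.02 F [-0.   0.6 -0.7] w 0.0425 t 5.925
[-0.05 -0.01  0.26]
[-0.05 -0.02  2.41]
[318. 250.]
[319. 233.]
[318 233] (200, 200, 3)
```

View pics/c3.png

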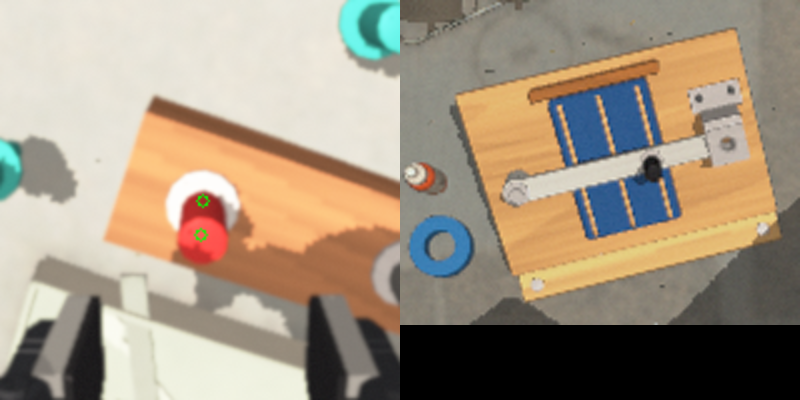

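Red-knobbed pin confirmed: red knob at crop (203,240), with the two turquoise look-alikes at (370,25) and (0,170) and the grey one at (390,275). The bar is home. Now the grasp.

```bash
python3 -m pendant '-0.05 -0.02 1.4 0 0.5;-0.05 -0.02 2.41 0 0.5;-0.05 -0.02 2.41 0 0.5;-0.05 -0.02 2.41 0 0;-0.05 -0.02 2.41 0 0;-0.05 -0.02 2.41 0 0;-0.05 -0.02 2.41 0 0'
```

```text
clock: 6.9
ee_pos: [0.4187, -0.1689, 0.136]
eef_rot: [-0.122, 0.993, -0.0, 0.002]
contact_force: [-1.1, 3.1, 7.3]
gripper_width: 0.0139
gripper_force: 58.8
```

```bash
python3 -m pendant '0 0 -0.35 0 0;0 0 -0.73 0 0;0 0 -0.73 0 0;0 0 -0.73 0 0'; python3 -m pendant '0.15 0 0.01 0 0;0.29 0 0.03 0 0;0.29 0 0.03 0 0'
```

```text
clock: 7.4
ee_pos: [0.4179, -0.1691, 0.1638]
eef_rot: [-0.121, 0.993, -0.0, 0.001]
contact_force: [0.5, 1.1, 0.7]
gripper_width: 0.0141
gripper_force: 58.6
clock: 7.78
ee_pos: [0.4082, -0.1715, 0.1628]
eef_rot: [-0.122, 0.993, 0.001, 0.003]
contact_force: [5.4, 3.9, 3.8]
gripper_width: 0.0142
gripper_force: 59.3
```

```bash
python3 -m pendant '0.15 0 0.04 0 0;0.3 0 0.09 0 0;0.45 0 0.15 0 0;0.6 0 0.22 0 0;0.6 0 0.22 0 0'; python3 - <<'E'
from h import *
rows();im2=viewer.read_camera('scene')
cv2.imwrite('pics/c4.png',cv2.resize(im2[300:420,310:450],(700,600),interpolation=2)[:,:,::-1])
E
```

```text
clock: 8.4
ee_pos: [0.384, -0.1774, 0.1537]
eef_rot: [-0.121, 0.993, 0.0, 0.002]
contact_force: [4.6, 3.9, 4.0]
gripper_width: 0.0137
gripper_force: 58.9
tcp [ 0.384  -0.1774  0.1537] y-yaw 103.9 tilt 0.18 F [4.6 3.9 4. ] w 0.0137 t 8.4
```

View pics/c4.png

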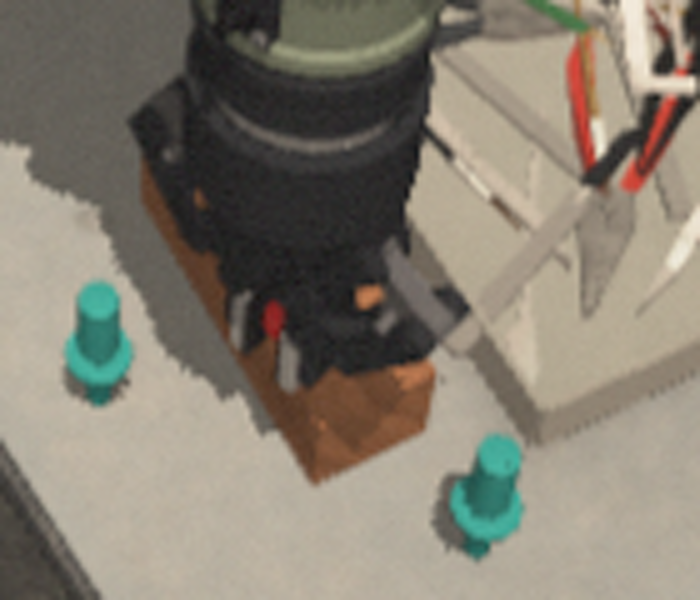

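```bash
python3 -m pendant '0.25 0 -0.43 0 0;0.4 0 -2 0 0;0.4 0 -3.5 0 0;0.4 0 -3.5 0 0;0.4 0 -3.5 0 0'; python3 - <<'E'
from h import *
M=J+JR@[0,-.09,.038];bz=JR[:,2]
T=lambda d,g=.073:M+bz*(g+d)+[0,0,.054]
rows(T(.06)+[0,0,.05],T(.02),T(-.036))
im=viewer.read_camera('wrist');im2=viewer.read_camera('scene');s,R,p=tool()
g=p-[0,0,.054]
def mk(f,im):
    for d in(.005,-.033,-.073):
        u=f(g+bz*d);print(u.round());cv2.circle(im,tuple(u.round().astype(int).tolist()),2,(0,255,0),1)
    return u.astype(int)
u=mk(lambda X:wproj(R,p,X),im);v=mk(lambda X:proj('scene',X),im2)
a=cv2.resize(im[200:400,220:420],(400,400));b=cv2.resize(im2[v[1]-60:v[1]+40,v[0]-50:v[0]+50],(400,400),interpolation=2)
cv2.imwrite('pics/c5.png',np.hstack([a,b])[:,:,::-1])
E
```

```text
clock: 9.07
ee_pos: [0.3668, -0.1813, 0.2927]
eef_rot: [-0.121, 0.993, -0.0, -0.001]
contact_force: [-0.7, 1.1, -1.2]
gripper_width: 0.0139
gripper_force: 59.0
tcp [ 0.3668 -0.1813  0.2927] y-yaw 103.9 tilt 0.11 F [-0.7  1.1 -1.2] w 0.0139 t 9.075
[-3.47  7.31 -1.03]
[-3.97  7.31  1.09]
[-4.67  7.31  2.3 ]
[318. 320.]
[319. 322.]
[319. 323.]
[363. 324.]
[370. 329.]
[376. 333.]
```

View pics/c5.png

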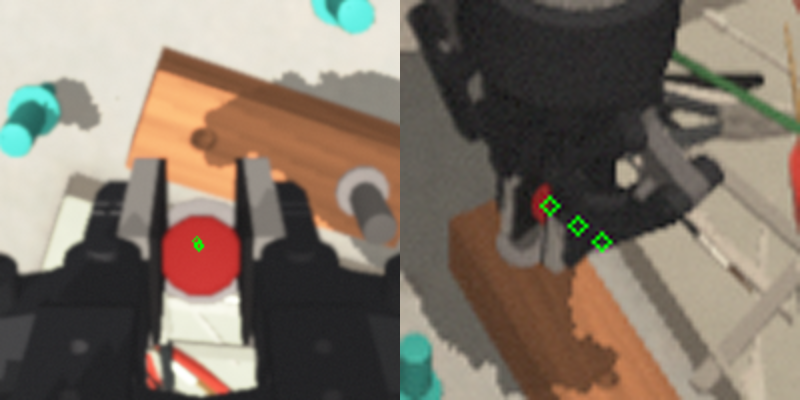

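```bash
python3 -m pendant '-0.5 1 -1.03 0 0;-3.47 7.31 -1.03 0 0;-3.47 7.31 -1.03 0 0;-3.47 7.31 -1.03 0 0;-3.47 7.31 -1.03 0 0;-3.47 7.31 -1.03 0 0;-3.47 7.31 -1.03 0 0;-3.47 7.31 -1.03 0 0;-3.47 7.31 -1.03 0 0'; python3 - <<'E'
from h import *
M=J+JR@[0,-.09,.038];bz=JR[:,2]
T=lambda d,g=.073:M+bz*(g+d)+[0,0,.054]
rows(T(.02),T(.006))
E
```

```text
clock: 10.3
ee_pos: [0.4316, 0.1349, 0.3342]
eef_rot: [-0.12, 0.993, -0.0, -0.001]
contact_force: [-0.2, -0.1, -0.2]
gripper_width: 0.014
gripper_force: 59.1
tcp [0.4316 0.1349 0.3342] y-yaw 103.8 tilt 0.07 F [-0.2 -0.1 -0.2] w 0.014 t 10.3
[-0.5   0.03  2.13]
[-0.67  0.03  2.43]
```

```bash
python3 -m pendant '-0.25 0.03 1.1 0 0;-0.5 0.03 2.13 0 0;-0.5 0.03 2.13 0 0;-0.67 0.03 2.43 0 0;-0.67 0.03 2.43 0 0'; python3 - <<'E'
from h import *
M=J+JR@[0,-.09,.038];bz=JR[:,2]
T=lambda d,g=.073:M+bz*(g+d)+[0,0,.054]
rows(T(.006),T(0),T(-.006),T(-.036))
s,R,p=tool();im=viewer.read_camera('wrist');im2=viewer.read_camera('scene')
u=proj('scene',M);print(u,wproj(R,p,M))
for d in(0,.006): cv2.circle(im2,tuple(proj('scene',M+bz*d).round().astype(int).tolist()),1,(0,255,0),-1)
v=u.astype(int);a=cv2.resize(im[200:440,200:440],(400,400));b=cv2.resize(im2[v[1]-50:v[1]+30,v[0]-40:v[0]+40],(400,400),interpolation=2)
cv2.imwrite('pics/c6.png',np.hstack([a,b])[:,:,::-1])
E
```

```text
clock: 10.92
ee_pos: [0.4584, 0.1434, 0.2381]
eef_rot: [-0.121, 0.993, 0.0, 0.001]
contact_force: [0.2, 0.4, -0.3]
gripper_width: 0.0143
gripper_force: 59.1
tcp [0.4584 0.1434 0.2381] y-yaw 103.9 tilt 0.08 F [ 0.2  0.4 -0.3] w 0.0143 t 10.925
[ 0.03 -0.02  0.03]
[-0.04 -0.02  0.16]
[-0.12 -0.02  0.29]
[-0.49 -0.01  0.94]
[323.30106352 223.5861422 ] [318.54494325 318.9527707 ]
```

View pics/c6.png

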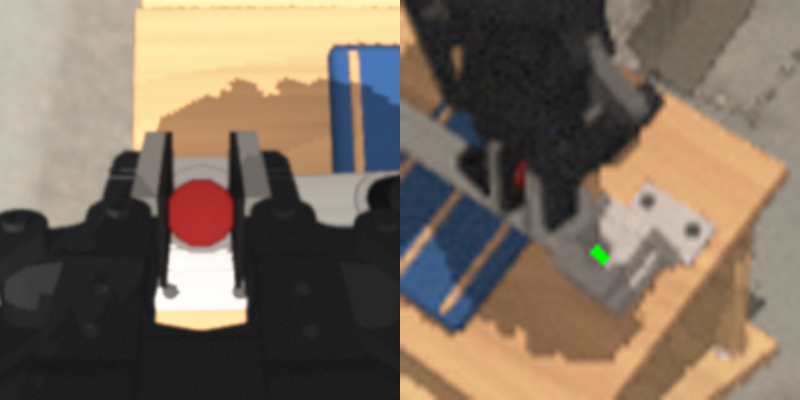

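```bash
python3 -m pendant '-0.04 -0.02 0.16 0 0;-0.12 -0.02 0.29 0 0;-0.12 -0.02 0.29 0 0'; python3 - <<'E'
from h import *
rows()
E
```

```text
clock: 11.4
ee_pos: [0.4627, 0.1442, 0.2256]
eef_rot: [-0.121, 0.993, 0.0, 0.0]
contact_force: [0.5, 1.2, -0.8]
gripper_width: 0.0144
gripper_force: 59.0
tcp [0.4627 0.1442 0.2256] y-yaw 104.0 tilt 0.04 F [ 0.5  1.2 -0.8] w 0.0144 t 11.4
```

```bash
python3 -m pendant '-0.04 0 0.06 0 0;-0.075 0 0.13 0 0;-0.075 0 0.13 0 0'; python3 -m pendant '-0.04 0 0.06 0 0;-0.075 0 0.13 0 0;-0.075 0 0.13 0 0'
```

```text
clock: 11.78
ee_pos: [0.4656, 0.1448, 0.2205]
eef_rot: [-0.121, 0.993, 0.0, 0.0]
contact_force: [0.6, 1.1, -1.0]
gripper_width: 0.0135
gripper_force: 59.0
clock: 12.15
ee_pos: [0.4684, 0.1455, 0.2153]
eef_rot: [-0.121, 0.993, 0.0, 0.0]
contact_force: [1.3, 3.2, -1.6]
gripper_width: 0.0143
gripper_force: 59.0
```

```bash
python3 -m pendant '-0.04 0 0.06 0 0;-0.075 0 0.13 0 0;-0.075 0 0.13 0 0'; python3 -m pendant '-0.04 0 0.06 0 0;-0.075 0 0.13 0 0;-0.075 0 0.13 0 0'
```

```text
clock: 12.52
ee_pos: [0.4713, 0.1462, 0.21]
eef_rot: [-0.121, 0.993, 0.0, 0.0]
contact_force: [1.2, 3.7, -1.6]
gripper_width: 0.0142
gripper_force: 59.0
clock: 12.9
ee_pos: [0.4743, 0.147, 0.2048]
eef_rot: [-0.121, 0.993, 0.0, 0.0]
contact_force: [0.9, 4.3, -1.1]
gripper_width: 0.0141
gripper_force: 59.1
```

```bash
python3 -m pendant '-0.04 0.02 0.06 0 0;-0.075 0.02 0.13 0 0;-0.075 0.02 0.13 0 0'; python3 -m pendant '-0.02 0 0.03 0 0;-0.035 0 0.06 0 0;-0.035 0 0.06 0 0'
```

```text
clock: 13.28
ee_pos: [0.4749, 0.1476, 0.203]
eef_rot: [-0.121, 0.993, -0.001, -0.001]
contact_force: [-16.7, -0.4, 35.8]
gripper_width: 0.0142
gripper_force: 63.1
clock: 13.65
ee_pos: [0.475, 0.1477, 0.2028]
eef_rot: [-0.121, 0.993, -0.001, -0.002]
contact_force: [-27.5, -4.1, 59.5]
gripper_width: 0.0138
gripper_force: 65.8
```

```bash
python3 -m pendant '0.03 0 -0.06 0 0;0.03 0 -0.06 0 0.3;0.03 0 -0.06 0 0.45;0.03 0 -0.06 0 0.45;0.03 0 -0.06 0 0.45'; python3 -m pendant '0.4 0 -0.7 0 0.45;0.4 0 -2 0 0.45;1.5 0 -3.5 0 0.45;2.5 0 -3.5 0 0.45;2.5 0 -3.5 0 0.45;2.5 0 -3.5 0 0.45'; python3 - <<'E'
from h import *
M=J+JR@[0,-.09,.038];bz=JR[:,2]
rows()
im2=viewer.read_camera('scene');t=viewer.read_camera('top')
def mk(n,im):
    for d in(0,.042):
        u=proj(n,M+bz*d);print(n,u)
    return im
mk('scene',im2);mk('top',t)
def crop(n,im):
    v=proj(n,M+bz*.02).astype(int);return cv2.resize(im[v[1]-40:v[1]+40,v[0]-40:v[0]+40],(400,400),interpolation=2)
cv2.imwrite('pics/c7.png',np.hstack([crop('scene',im2),crop('top',t)])[:,:,::-1])
for n,im in(('scene',im2),('top',t)):
    v=proj(n,M+bz*.02).astype(int);c=im[v[1]-40:v[1]+40,v[0]-40:v[0]+40].astype(int)
    m=(c[...,0]>130)&(c[...,1]<80)&(c[...,2]<80);y,x=np.nonzero(m);print(n,'red',len(x),x.mean()+v[0]-40,y.mean()+v[1]-40,'pred',proj(n,M+bz*.023))
E
```

```text
clock: 14.28
ee_pos: [0.477, 0.1481, 0.1994]
eef_rot: [-0.121, 0.993, -0.0, -0.0]
contact_force: [-1.0, -0.1, 0.2]
gripper_width: 0.0383
gripper_force: 0.0
clock: 15.02
ee_pos: [0.3804, 0.1243, 0.3398]
eef_rot: [-0.121, 0.993, -0.0, 0.0]
contact_force: [0.2, 0.2, 0.1]
gripper_width: 0.0387
gripper_force: 0.0
tcp [0.3804 0.1243 0.3398] y-yaw 103.9 tilt 0.05 F [0.2 0.2 0.1] w 0.0387 t 15.025
scene [323.30106352 223.5861422 ]
scene [316.25155046 216.17541231]
top [295.83217259 212.60406848]
top [297.9039621  219.18293568]
scene red 48 317.1666666666667 217.29166666666669 pred [319.50172023 219.59212069]
top red 0 nan nan pred [296.94732412 216.14517814]<stdin>:15: RuntimeWarning: Mean of empty slice.
  ret = ret.dtype.type(ret / rcount)
```

View pics/c7.png

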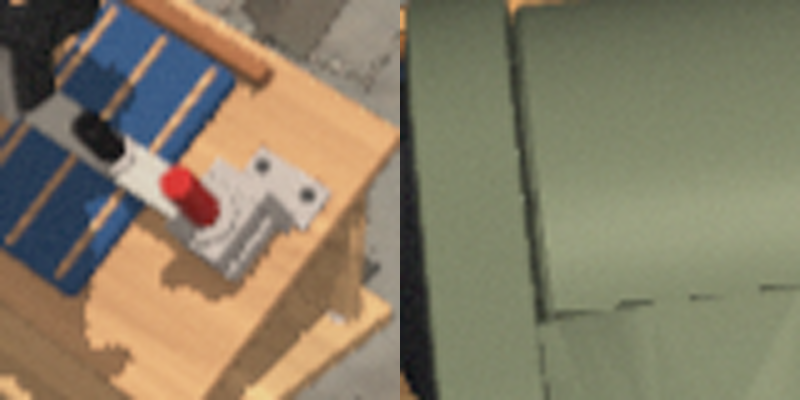

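```bash
python3 - <<'E'
from h import *
M=J+JR@[0,-.09,.038];bz=JR[:,2]
im=viewer.read_camera('scene').astype(float)
r=im[200:250,295:345];m=(r[...,0]>2.2*r[...,1])&(r[...,0]>2.2*r[...,2])&(r[...,0]>50)
y,x=np.nonzero(m);P=np.c_[x+295,y+200]
# predicted silhouette of knob for raise h
R=JR;th=np.linspace(0,2*np.pi,40)
for h in(0,.002,.004,.006,.01,.014):
    pts=[proj('scene',M+R@[.008*np.cos(a),.008*np.sin(a),z]) -[.9,.7] for a in th for z in(.004+h,.042+h)]
    H=cv2.convexHull(np.array(pts,np.float32));k=np.zeros((480,640),np.uint8);big=cv2.fillConvexPoly(np.zeros((4800,6400),np.uint8),((H+.5)*10).astype(int),255)
    k=cv2.resize(big,(640,480),interpolation=cv2.INTER_AREA)>127;k=k[200:250,295:345]
    yy,xx=np.nonzero(k);print(h,len(xx),'c',(xx.mean()+295).round(2),(yy.mean()+200).round(2),'IoU',((k&m).sum()/(k|m).sum()).round(3))
print('meas',len(x),P.mean(0).round(2))
M2=M+bz*.042;rows(M2+[0,0,.076+.03],M2+[0,0,.076])
E
```

```text
0 106 c 318.54 218.81 IoU 0.66
0.002 108 c 318.02 218.31 IoU 0.648
0.004 106 c 317.85 218.01 IoU 0.66
0.006 109 c 317.49 217.72 IoU 0.642
0.01 106 c 316.75 216.9 IoU 0.571
0.014 111 c 316.13 216.28 IoU 0.521
meas 70 [317.69 218.81]
tcp [0.3807 0.1243 0.3393] y-yaw 103.9 tilt 0.05 F [ 0.3 -0.2 -0.1] w 0.0384 t 15.175
[-2.43 -0.02  2.06]
[-2.43 -0.02  2.81]
```

```bash
python3 -m pendant '-2.3 -0.02 0.5 0 0;-2.3 -0.02 1.5 0 0;-2.3 -0.02 2.1 0 0;-2.3 -0.02 2.1 0 0;-2.3 -0.02 2.1 0 0'; python3 - <<'E'
from h import *
M2=J+JR@[0,-.09,.08];bz=JR[:,2]
rows(*[M2+[0,0,.077]+bz*d for d in(.008,.004,0,-.002)])
E
```

```text
clock: 15.8
ee_pos: [0.4699, 0.1457, 0.2564]
eef_rot: [-0.121, 0.993, -0.0, 0.0]
contact_force: [0.6, -0.0, 0.4]
gripper_width: -0.0004
gripper_force: 0.0
tcp [0.4699 0.1457 0.2564] y-yaw 103.9 tilt 0.01 F [ 0.6 -0.   0.4] w -0.0004 t 15.8
[-0.04 -0.    0.54]
[-0.09 -0.    0.63]
[-0.14 -0.    0.71]
[-0.16 -0.    0.76]
```

```bash
python3 -m pendant '-0.04 0 0.3 0 0;-0.04 0 0.54 0 0;-0.04 0 0.54 0 0'; python3 -m pendant '-0.05 0 0.09 0 0;-0.05 0 0.09 0 0;-0.05 0 0.09 0 0'; python3 -m pendant '-0.03 0 0.05 0 0;-0.03 0 0.05 0 0';
```

```text
clock: 16.18
ee_pos: [0.4704, 0.1459, 0.2336]
eef_rot: [-0.121, 0.993, -0.0, -0.001]
contact_force: [-0.6, 0.3, -0.4]
gripper_width: -0.0002
gripper_force: 0.0
clock: 16.55
ee_pos: [0.473, 0.1465, 0.2308]
eef_rot: [-0.121, 0.993, 0.0, 0.0]
contact_force: [0.0, -0.5, 0.2]
gripper_width: 0.0003
gripper_force: 0.0
clock: 16.8
ee_pos: [0.474, 0.1467, 0.2293]
eef_rot: [-0.121, 0.993, -0.0, 0.0]
contact_force: [-3.0, 0.5, 6.5]
gripper_width: -0.0001
gripper_force: 3.0
```

```bash
python3 -m pendant '-0.03 0 0.05 0 0;-0.03 0 0.05 0 0;-0.03 0 0.05 0 0';python3 -m pendant '-0.03 0 0.05 0 0;-0.03 0 0.05 0 0;-0.03 0 0.05 0 0'
```

```text
clock: 17.18
ee_pos: [0.4742, 0.1469, 0.2289]
eef_rot: [-0.121, 0.993, -0.0, -0.0]
contact_force: [-10.0, -2.2, 22.7]
gripper_width: -0.0
gripper_force: 11.2
clock: 17.55
ee_pos: [0.4745, 0.147, 0.2286]
eef_rot: [-0.121, 0.993, -0.001, -0.001]
contact_force: [-18.1, -4.5, 40.3]
gripper_width: 0.0002
gripper_force: 20.0
```

```bash
python3 -m pendant '0.1 0 -0.2 0 0;0.5 0 -1.5 0 0;1.5 0 -3 0 0;1.5 0 -3 0 0;1.5 0 -3 0 0' && python3 -c "
from station import job;print(job.job_done())"
```

```text
clock: 18.18
ee_pos: [0.4185, 0.133, 0.3449]
eef_rot: [-0.121, 0.993, 0.0, 0.001]
contact_force: [0.1, 0.0, -0.6]
gripper_width: -0.0001
gripper_force: 0.0
the job is handed in; nothing more can be done
None
```

I handed the job in at about 18 s. The bar is home in the fork with the red pin through it and let go. Pressing the pin with 40 N met a firm stop about 1 mm from the seated height I worked out, so I take its head as seated. The grey pin stayed in the rack, and I kept clear of the tape roll and bottles.

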